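# Arm the tweezer welder and hold its tips at the gauge gap over the work

## Robot

A 6-joint arm with a two-finger parallel gripper is mounted at the origin on a cart in front of the work surface, level with it; the furniture and walls round the work are solid. World frame = base frame: x ahead of the robot, y to its left, z up, the work surface at z = 0. Lengths are in m, angles in degrees, forces in N, time in s.
With the tool pointing down it reaches from about 0.35 to 0.975 m from the base axis. Payload 4.9 kg.
Tool frame: the origin (TCP) lies at the very end of the fingers, on their centre line; the grasp point (between the pads) lies 19 mm behind it (r.grasp_offset is the distance from the TCP to the grasp point, in m); z points along the fingers, y is the line along which they close (so a half turn about z gives the same grasp; the last joint's range is limited). The gripper opens to 85 mm and grips with 20 to 120 N. Pads are 22 mm wide; open, the fingers measure 114 mm over their backs; the gripper's body (76 mm by 85 mm) begins 54 mm behind the grasp point. The pads swing forward as they close: fully open they stand 13 mm farther back than shut.
Start: joints at [-70.76, 3.019, 92.412, -0, 84.569, -6.818], TCP at [0.275, -0.561, 0.194] pointing down, gripper open.
Joint ranges: [-172.51, 172.51], [-57.92, 126.97], [3.15, 148.05], [-58.71, 238.71], [5.1, 150.11], [-179.66, 179.66]. Speed limits (degrees/s): [147.25, 147.25, 180, 180, 180, 180].

## Interface

Orientations are given as a 3x3 rotation matrix whose columns are the frame's x, y, z axes.
In Python, from station import r gives the robot as it stands.
- The arm moves only by the shell command python3 -m crank 'ROWS' [FORCE]. ROWS is JSON, a list of rows, each a list of 5 numbers: the opening, from 0 (shut) to 1 (fully open), then the shift along the tool's x, y, z as a fraction of full scale, then the turn about the tool's z as a fraction of full scale. A call has exactly 5 rows; each row shifts and turns the commanded pose from where the row before left it, along the tool's axes as they then stand; what a row does not reach is not made up. Full scale, the value 1, is 0.05 m for a shift and 180 degrees for a turn. A row lasts 1/10 s, in which the tool goes at most 50 mm and 8.59 degrees, less where a joint would pass 70% of its speed; a pose out of reach is approached as far as the arm can. A call with a number of a shift or a turn outside -1 to 1 is refused whole. A call with a gripper value outside its range is refused whole. The fingers move at their own pace and stop on an object; FORCE is the grip in N (left out, the last holds). Time passes only in rows, so rows that do not move let the fingers close, or fill a call up. It gives the time, the measured TCP pose, the force, the opening and the grip force at its end, in the units of the state.
- r.state(): the state, without advancing time (a new reading comes with each control period).
- r.get_image(name): name is "scene" or "side" or "wrist"; returns a dict with "img" (384x512x3 uint8, red, green, blue), "depth" (384x512 float32, m along the optical axis (not along the pixel's ray), 0 where there is no reading), "fx", "fy", "cx", "cy" (pixels), "position" and "attitude" of the camera in the world. Camera axes: x right, y up, looking along -z (the intrinsics and any distortion apply to the point x, -y, -z); pixel columns grow to the right and rows downward; lengths in m; the calibration is good to about 2 mm. The wrist camera is an equidistant fisheye: a pixel r from the principal point sees the ray r / f radians off the axis. A picture is of the moment at which its call begins.
- r.job_done(): hands the job in; it is judged then, once.
The state is a dict: "clock": time; "qpos": joint angles; "qd": joint speeds; "effort": joint torques, N m; "eef_pos": TCP position; "tool_rot": TCP orientation; "wrist_force": force on the tool from outside, world axes, zero at the start; "moment": the same for the moment, N m; "finger_gap": finger opening in m; "gripper_force": force on a finger pad.
Only numpy, scipy, OpenCV 4.12 (cv2) and the standard library are available. Lean on these libraries where they do the work, as an engineer would, in place of code of your own. Each camera call takes 0.05 s, during which the arm holds its last target. There are 200 camera calls.

## Task

Arm the tweezer spot welder: twist the wing knob on top of its grey box clockwise to its stop, then let it go so that it springs back. Then take the sprung tweezers from their rest by the ribbed finger grips, never squeezing the tips together, and carry them, level, to the upright plate of the rusty steel weld coupon: finish the program while still holding them steady in the air with the tips over the middle of the plate's top edge, about 5 cm above it, squeezed to the marked tip gap of 16 mm (the outer faces of the two jaws flush with the ends of the gauge bar that lies across them). Leave the coupon and the other things on the bench where they are.

Things in the scene. Friction and masses are not known exactly. Their poses are not given: they have to be found in the camera images.
- welder_box: grey control box of the welder, 110 x 90 mm and 50 mm high, screwed down, two sockets on its front (-x) face; origin: centre of its underside, z up. The start knob stands in the middle of its top, turning about the vertical.
- knob_grip (a point): On the knob's axis, 78 mm above the bench, at the height to grip. Black wing knob: a bar 12 mm thick, 42 mm long, from 53 to 88 mm above the bench, on a disc 44 mm wide, 3 mm thick, on the box lid. The bar lies along this point's x (the box's x at rest) and turns with the knob; z up.
- start_knob (a joint): knob angle, rad: 0 at rest, grows clockwise seen from above, hard stop at 1.2. A spring drives it back to 0 (0.03 N m at rest, 0.10 N m at the stop). Small raised marks on the box lid show the bar's rest and stop directions.
- tweezer_rest: fixed steel stand, base 180 x 64 x 8 mm; origin on its underside, right below the origin of the tweezers lying in it; x towards their tips. Cross bar at x 41 to 51 mm carries the jaws (top 39 mm, end lugs 44 mm above the bench); U cradle at x -103 to -79 mm holds the rear block (walls to 46 mm). Between them the space beside and below the jaws is free down to the base. Lift straight up.
- tweezers: sprung steel tweezers, 170 mm long, 90 g, level in the rest; origin midway between the ribbed finger grips, 46 mm above the bench; x to the tips, y to the left jaw, z up. Finger grips: rubber pads, x -25 to 25 mm, 18 mm high, 46 mm over their outer faces when open, 30 mm (and parallel) at the marked gap. Rear block x -109 to -75 mm, 26 mm wide. Centre of mass about 15 mm behind the origin.
- gauge_bar (a point): middle of the gauge bar, 35 mm ahead of and 11 mm above the tweezers' origin: a small bright metal bar, 25 mm wide across (y), on the end of a 6 mm wide spine that runs from the rear block along the top, above the jaws. At the marked gap the outer faces of the two jaw strips (14 mm high, 3 mm thick) just below it are flush with its ends; sprung open they stand about 11 mm outside.
- jaw_left (a joint): angle of the left jaw, rad, about its pivot 90 mm behind the origin: 0 sprung open (tip gap 42 mm), grows when squeezed; 0.0867 at the marked 16 mm gap (0.0034 rad per mm of gap), 0.137 with tips nearly touching. The right jaw turns alike. Spring force on each grip about 2 N at first, 7 N at the marked gap. Gap changes 1.65 mm per mm of width gripped at the origin.
- tip_left (a point): inner face of the left copper tip, 2 mm behind its end. The tip gap is the distance between the two tip points.
- tip_right (a point): inner face of the right copper tip, 2 mm behind its end.
- tip_mid (a point): point midway between the two tips, 58 mm ahead of the tweezers' origin on their x axis.
- weld_coupon: rusty steel weld coupon, loose, 240 g: foot plate 40 x 60 mm, 8 mm thick, with an upright plate 40 mm wide, 8 mm thick along one short edge (its +y edge), top 58 mm above the bench. Origin: centre of its underside, z up.
- coupon_top (a point): middle of the top edge of the coupon's upright plate, 58 mm above the bench; z up.
- elbow: short bent steel tube, 82 x 114 mm, 60 mm high, loose bystander; origin centre of its underside.
- tape_roll: roll of white tape with a black band, 67 mm wide, 42 mm high, loose bystander; origin centre of its underside.
- tin: round tin, 75 mm wide, 58 mm high, loose bystander; origin centre of its underside.
Things that resemble listed ones, but are neither listed nor needed, are in the scene too. What is shaped like the tweezers but white is not meant.

How it is judged:
By the outcome, as a careful person would: the job done as asked, in the order asked, and still so for the second after the job is handed in, while the arm keeps its last pose, push and grip.
It also fails if it takes over 58 s, if anything falls off the work surface, if the arm or the gripper's body presses on something with over 40 N, if the wrist force passes 120 N, or if a joint passes its speed limit or range.

## Working session

There is one attempt and no reset: what is moved stays moved. The work goes in short steps, Python scripts to look and compute and a shell command to move; the robot and the scene stay as the last step left them, time stands still between calls to the robot, and variables do not carry over. Pictures are saved under pics/ and viewed, at most 10 in all, crops included, and the job is handed in when it is done.

```bash
mkdir -p pics; ls; cat > h.py <<'E'
import numpy as np, cv2
from station import r
def grab(n,fn=None):
    d=r.get_image(n)
    if fn: cv2.imwrite('pics/'+fn,d['img'][:,:,::-1])
    return d
def cloud(d):
    h,w=d['depth'].shape
    u,v=np.meshgrid(np.arange(w),np.arange(h))
    z=d['depth']
    P=np.stack([(u-d['cx'])/d['fx']*z,-(v-d['cy'])/d['fy']*z,-z],-1)
    W=P@np.array(d['attitude']).T+np.array(d['position'])
    W[z==0]=np.nan
    return W
E
python3 - <<'E'
from h import *
import pickle
D={}
for n in ('scene','side','wrist'):
    d=grab(n); D[n]=d
    print(n,{k:np.round(v,3).tolist() for k,v in d.items() if k not in('img','depth')})
pickle.dump(D,open('d0.pkl','wb'))
cv2.imwrite('pics/a.png',D['scene']['img'][:,:,::-1]); cv2.imwrite('pics/b.png',D['side']['img'][:,:,::-1])
s=r.state();print(s)
E
```

```text
pics
scene {'fx': 396.215, 'fy': 396.215, 'cx': 251.11, 'cy': 189.139, 'position': [-0.167, -1.107, 0.683], 'attitude': [[0.761, 0.314, -0.568], [-0.649, 0.35, -0.676], [-0.013, 0.883, 0.469]]}
side {'fx': 351.891, 'fy': 351.891, 'cx': 256.225, 'cy': 193.18, 'position': [0.142, 0.687, 0.57], 'attitude': [[-0.927, 0.15, -0.343], [-0.375, -0.396, 0.838], [-0.01, 0.906, 0.424]]}
wrist {'fx': 297.319, 'fy': 297.319, 'cx': 256.217, 'cy': 191.412, 'position': [0.341, -0.528, 0.374], 'attitude': [[0.439, 0.858, 0.267], [-0.899, 0.42, 0.128], [-0.002, -0.296, 0.955]]}
{'clock': 0.15, 'qpos': array([-7.07597158e+01,  3.05174456e+00,  9.24752868e+01, -1.91991577e-05,
        8.45682127e+01, -6.81969693e+00]), 'qd': array([-0.00789944, -0.09348248, -0.22021587,  0.02929331, -0.04169665,
       -0.02256828]), 'effort': array([ 4.97095589e-04, -3.94242454e+01, -3.70721734e+01, -9.77406921e-05,
        4.70906147e-03, -1.20027423e-05]), 'eef_pos': array([ 0.27437151, -0.5609391 ,  0.19329793]), 'tool_rot': array([[ 8.98334677e-01,  4.39311402e-01, -5.48100790e-04],
       [ 4.39311699e-01, -8.98333328e-01,  1.56936281e-03],
       [ 1.97061771e-04, -1.65060013e-03, -9.99998618e-01]]), 'wrist_force': array([-0.11164969,  0.11171529,  1.05606843]), 'moment': array([-0.04060022, -0.01854837,  0.01388515]), 'gripper_force': 0.0, 'finger_gap': 0.0851837461770151}
```

View pics/a.png

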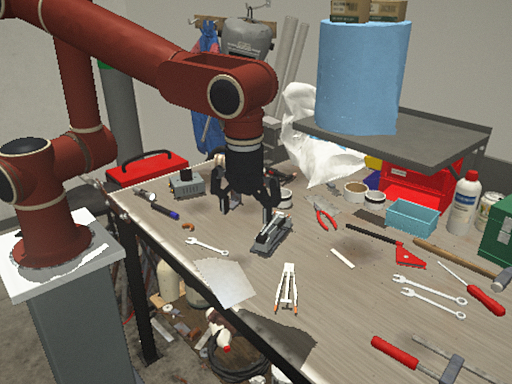

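View pics/b.png

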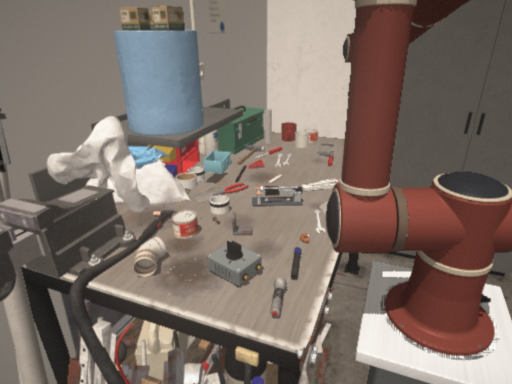

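The side view shows the box with its wing knob at (235,260), the elbow at (150,255), the tin at (184,222), the tape at (220,203), the coupon near (240,227) and the real tweezers in the rest at (280,195). The white decoy is beside them. Next I'll build a top-down map from the depth.

```bash
python3 - <<'E'
from h import *
import pickle
D=pickle.load(open('d0.pkl','rb'))
x0,x1,y0,y1=0.2,0.85,-0.75,0.25; s=780
H,W=int((x1-x0)*s),int((y1-y0)*s)
im=np.zeros((H,W,3),np.uint8); Z=np.full((H,W),-1.)
for n in('scene','side'):
    d=D[n];P=cloud(d).reshape(-1,3);C=d['img'].reshape(-1,3)
    m=np.isfinite(P).all(1)&(P[:,2]<0.11)&(P[:,2]>-.03);P=P[m];C=C[m]
    o=np.argsort(P[:,2]);P=P[o];C=C[o]
    i=((x1-P[:,0])*s).astype(int);j=((y1-P[:,1])*s).astype(int)
    for a in range(-1,2):
     for b in range(-1,2):
      ii=i+a;jj=j+b;k=(ii>=0)&(ii<H)&(jj>=0)&(jj<W)
      for p,q,c,z in zip(ii[k],jj[k],C[k],P[k,2]):
        if z>Z[p,q]: Z[p,q]=z;im[p,q]=c
for g in np.arange(-.7,.25,.1): j=int((y1-g)*s);im[::8,j]=(0,255,0);cv2.putText(im,f'{g:.1f}',(j,10),0,.35,(255,255,0))
for g in np.arange(.2,.85,.1): i=int((x1-g)*s);im[i-1,::8]=(0,255,0);cv2.putText(im,f'{g:.1f}',(0,i),0,.35,(255,255,0))
cv2.imwrite('pics/top.png',im[:,:,::-1])
# table plane check
for n in('scene','side'):
    P=cloud(D[n]).reshape(-1,3);m=(abs(P[:,2])<.02)&(P[:,0]>.3)&(P[:,0]<.8)&(abs(P[:,1])<.6);print(n,np.median(P[m,2]))
E
```

```text
scene 6.545524144230264e-05
side 0.00015052878315319207
```

View pics/top.png

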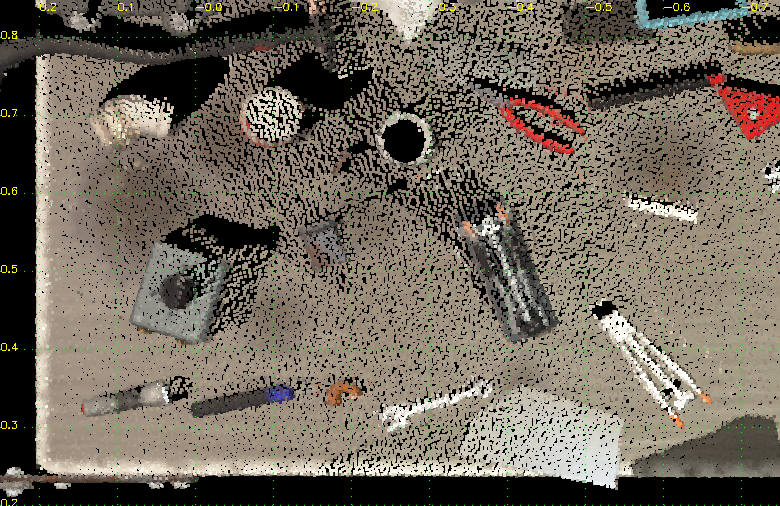

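```bash
cat > m.py <<'E'
from h import *
import pickle
D=pickle.load(open('d0.pkl','rb'))
A=np.concatenate([cloud(D[n]).reshape(-1,3) for n in('scene','side')])
C=np.concatenate([D[n]['img'].reshape(-1,3) for n in('scene','side')]).astype(int)
def sel(x0,x1,y0,y1,z0,z1):
    return (A[:,0]>x0)&(A[:,0]<x1)&(A[:,1]>y0)&(A[:,1]<y1)&(A[:,2]>z0)&(A[:,2]<z1)
def rect(m,t):
    P=A[m]; q=cv2.minAreaRect((P[:,:2]*1000).astype(np.float32)); print(t,m.sum(),np.round(q[0],1),np.round(q[1],1),round(q[2],1),'zmax',P[:,2].max().round(4),'mean',P.mean(0).round(4))
rect(sel(.38,.56,-.06,.12,.046,.0535),'boxtop')
rect(sel(.38,.56,-.06,.12,.06,.1),'knob')
rect(sel(.38,.56,-.06,.12,.083,.1),'knobtop')
rect(sel(.48,.6,-.22,-.11,.02,.07),'coupon up')
rect(sel(.48,.6,-.22,-.11,.054,.07),'coupon top')
rect(sel(.48,.6,-.22,-.11,.004,.012),'coupon foot')
rect(sel(.4,.62,-.5,-.3,.004,.012),'rest base')
rect(sel(.4,.62,-.5,-.3,.048,.07),'tweez top')
rect(sel(.4,.62,-.5,-.3,.054,.07),'gauge/spine')
cu=sel(.5,.62,-.5,-.3,.03,.07)&(C[:,0]>C[:,2]+60)
rect(cu,'tips')
E
python3 m.py
```

```text
boxtop 1021 [475.3  20.6] [ 97.2 111.9] 72.0 zmax 0.0535 mean [0.4692 0.0282 0.05  ]
knob 269 [474.6  19.2] [22.2 44. ] 72.9 zmax 0.0904 mean [0.4739 0.0231 0.0766]
knobtop 88 [475.4  20.6] [18.1 41.3] 74.3 zmax 0.0904 mean [0.4743 0.0228 0.0867]
coupon up 109 [ 558.8 -156.6] [14.5 45.8] 22.6 zmax 0.0601 mean [ 0.5576 -0.1521  0.0376]
coupon top 21 [ 559.8 -152. ] [ 8.  37.8] 19.8 zmax 0.0601 mean [ 0.5597 -0.1519  0.0577]
coupon foot 212 [ 532.  -152.1] [61.5 77. ] 19.8 zmax 0.012 mean [ 0.5357 -0.1651  0.0078]
rest base 762 [ 502.9 -398.5] [185.   70.8] 23.6 zmax 0.012 mean [ 0.503  -0.4032  0.0077]
tweez top 437 [ 497.5 -399.3] [164.8  54.7] 20.3 zmax 0.0613 mean [ 0.4905 -0.4063  0.054 ]
gauge/spine 225 [ 489.8 -399.3] [148.9  53.9] 16.4 zmax 0.0613 mean [ 0.4906 -0.4063  0.0565]
tips 25 [ 565.8 -374.2] [26.4 53.9] 27.9 zmax 0.0524 mean [ 0.5681 -0.3737  0.0475]
```

```bash
for i in 1 2 3; do python3 -m crank '[[1,0.58,-0.58,0,0],[1,0.58,-0.58,0,0],[1,0.58,-0.58,0,0],[1,0.58,-0.58,0,0],[1,0.58,-0.58,0,0]]' 20; done
for i in 1 2 3; do python3 -m crank '[[1,0,0,0,-0.047],[1,0,0,0,-0.047],[1,0,0,0,-0.047],[1,0,0,0,-0.047],[1,0,0,0,-0.047]]' 20; done
cat >> h.py <<'E'
def pose():
    s=r.state();R=s['tool_rot'];print('t',s['clock'],'tcp',s['eef_pos'].round(4),'yaw',np.degrees(np.arctan2(R[1,0],R[0,0])).round(2),'gap',round(s['finger_gap'],4),'gf',round(s['gripper_force'],1),'F',s['wrist_force'].round(1),'M',s['moment'].round(2))
    return s
def go(s,p):
    "tool-axis shift in full-scale units to bring TCP to p"
    d=(np.array(p)-s['eef_pos'])@s['tool_rot'];print('units',(d/.05).round(3))
def fish(d):
    "world cloud of the wrist fisheye"
    h,w=d['depth'].shape;u,v=np.meshgrid(np.arange(w)-d['cx'],np.arange(h)-d['cy'])
    rr=np.hypot(u,v)+1e-9;th=rr/d['fx'];z=d['depth'];k=np.tan(th)/rr*z
    W=np.stack([u*k,-v*k,-z],-1)@np.array(d['attitude']).T+np.array(d['position']);W[(z==0)|(th>1.2)]=np.nan
    return W
E
python3 - <<'E'
from h import *
d=grab('wrist','w1.png');P=fish(d).reshape(-1,3)
def rect(P,t): q=cv2.minAreaRect((P[:,:2]*1000).astype(np.float32));print(t,len(P),np.round(q,1) if 0 else q)
n=(abs(P[:,0]-.475)<.1)&(abs(P[:,1]-.02)<.09)
rect(P[n&(P[:,2]>.045)&(P[:,2]<.0515)],'box');rect(P[n&(P[:,2]>.08)&(P[:,2]<.092)],'knob')
s=pose();go(s,(.475,.0205,.12))
E
```

```text
clock: 0.65
eef_pos: [0.3412, -0.3658, 0.1939]
tool_rot: [[0.899, 0.439, -0.0], [0.439, -0.899, 0.001], [0.0, -0.001, -1.0]]
wrist_force: [1.4, -0.3, 0.8]
finger_gap: 0.0855
gripper_force: 0.0
clock: 1.15
eef_pos: [0.4077, -0.1719, 0.1941]
tool_rot: [[0.899, 0.439, 0.0], [0.439, -0.899, 0.0], [0.0, 0.0, -1.0]]
wrist_force: [1.1, -0.1, 0.3]
finger_gap: 0.0857
gripper_force: 0.0
clock: 1.65
eef_pos: [0.4743, 0.0222, 0.1941]
tool_rot: [[0.898, 0.439, 0.0], [0.439, -0.898, -0.0], [0.0, 0.0, -1.0]]
wrist_force: [0.6, -0.3, -0.8]
finger_gap: 0.0851
gripper_force: 0.0
clock: 2.15
eef_pos: [0.4739, 0.0206, 0.1939]
tool_rot: [[0.363, 0.932, -0.001], [0.932, -0.363, 0.0], [-0.0, -0.001, -1.0]]
wrist_force: [-0.2, -0.1, -0.1]
finger_gap: 0.0851
gripper_force: 0.0
clock: 2.65
eef_pos: [0.4739, 0.0205, 0.1939]
tool_rot: [[-0.358, 0.934, -0.001], [0.934, 0.358, 0.0], [0.0, -0.001, -1.0]]
wrist_force: [-0.3, -0.4, -0.1]
finger_gap: 0.0855
gripper_force: 0.0
clock: 3.15
eef_pos: [0.474, 0.0205, 0.1939]
tool_rot: [[-0.893, 0.449, -0.001], [0.449, 0.893, 0.0], [0.001, -0.0, -1.0]]
wrist_force: [-1.0, 0.4, -0.7]
finger_gap: 0.0854
gripper_force: 0.0
box 3847 ((473.7403869628906, 21.315120697021484), (90.46028900146484, 110.37864685058594), 72.48635864257812)
knob 491 ((473.84832763671875, 21.800090789794922), (11.987770080566406, 42.01152801513672), 72.52361297607422)
t 3.2 tcp [0.474  0.0204 0.1939] yaw 153.52 gap 0.0852 gf 0.0 F [-0.1 -0.2  0.2] M [-0.03 -0.05 -0.07]
units [-0.018  0.011  1.479]
```

View pics/w1.png

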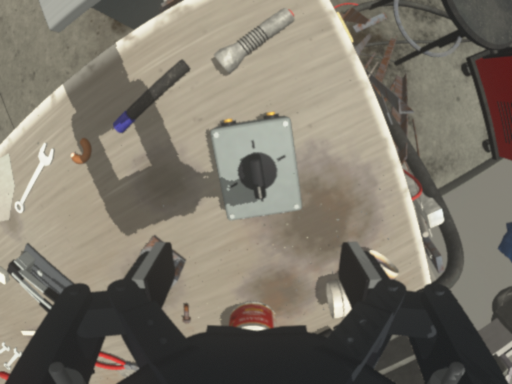

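Wrist view: the knob is at (258,175) on the box, its bar at rest along 162.5°, centre (0.474,0.0216). The measured sizes of 12x42 and 90x110 mm match the given ones.

```bash
python3 -m crank '[[1,0,0.025,0,-0.025],[1,0,0,0.67,-0.025],[1,0,0,0.67,0],[1,0,0,0.67,0],[1,0,0,0.64,0]]' 20
python3 -m crank '[[1,0,0,0,0],[0.1,0,0,0,0],[0.0,0,0,0,0],[0.0,0,0,0,0],[0.0,0,0,0,0]]' 30
python3 -c "
from h import *
pose()"
```

```text
clock: 3.7
eef_pos: [0.4744, 0.0216, 0.0603]
tool_rot: [[-0.95, 0.312, -0.0], [0.312, 0.95, 0.0], [0.0, -0.0, -1.0]]
wrist_force: [0.9, 0.2, -0.5]
finger_gap: 0.0857
gripper_force: 0.0
clock: 4.2
eef_pos: [0.4761, 0.0214, 0.0636]
tool_rot: [[-0.951, 0.31, 0.003], [0.31, 0.951, -0.0], [-0.003, 0.001, -1.0]]
wrist_force: [0.7, 0.2, -0.7]
finger_gap: 0.0281
gripper_force: 0.0
t 4.2 tcp [0.4761 0.0214 0.0636] yaw 161.94 gap 0.0281 gf 0.0 F [ 0.7  0.2 -0.7] M [0.01 0.01 0.03]
```

```bash
python3 -m crank '[[0,0,0,0,0],[0.0,0,0,0,0],[0.0,0,0,0,0],[0.0,0,0,0,0],[0.0,0,0,0,0]]' 30
python3 -c "
from h import *
pose()"
```

```text
clock: 4.7
eef_pos: [0.4747, 0.0215, 0.0617]
tool_rot: [[-0.951, 0.31, -0.0], [0.31, 0.951, -0.0], [0.0, -0.0, -1.0]]
wrist_force: [-1.3, -0.3, 0.7]
finger_gap: -0.0
gripper_force: 0.0
t 4.7 tcp [0.4747 0.0215 0.0617] yaw 161.96 gap -0.0 gf 0.0 F [-1.3 -0.3  0.7] M [0.01 0.05 0.02]
```

```bash
python3 -c "
from h import *
d=grab('side')
im=cv2.resize(d['img'][150:330,150:330],(720,720)[:2] if 0 else (600,600),interpolation=2)
cv2.imwrite('pics/k.png',im[:,:,::-1])
d=grab('wrist');P=fish(d);m=(abs(P[...,0]-.474)<.03)&(abs(P[...,1]-.0216)<.03)&(P[...,2]>.06);print(m.sum());print(pose())"
```

```text
23056
t 4.8 tcp [0.4748 0.0215 0.0617] yaw 161.96 gap 0.0004 gf 0.0 F [ 0.2 -0.4 -0.5] M [-0.01 -0.02 -0.  ]
{'clock': 4.8, 'qpos': array([-6.38450783e+00, -1.10359135e+01,  1.18909135e+02, -1.94809349e-04,
        7.21353126e+01, -7.83414366e+01]), 'qd': array([-0.03870824, -0.03973336, -0.11098953, -0.0636672 ,  0.06308714,
       -0.013506  ]), 'effort': array([-3.63718118e-04, -2.57276380e+01, -3.41381085e+01, -2.51570546e-04,
        9.04697827e-04,  1.12359828e-04]), 'eef_pos': array([0.47476266, 0.02153885, 0.0617479 ]), 'tool_rot': array([[-9.50824261e-01,  3.09730855e-01, -1.48390120e-04],
       [ 3.09730857e-01,  9.50824272e-01,  1.33476706e-05],
       [ 1.45227113e-04, -3.32697099e-05, -9.99999989e-01]]), 'wrist_force': array([ 0.15032283, -0.39109726, -0.49513774]), 'moment': array([-0.01241306, -0.01518669, -0.00167288]), 'gripper_force': 0.0, 'finger_gap': 0.00040867331957143054}
```

View pics/k.png

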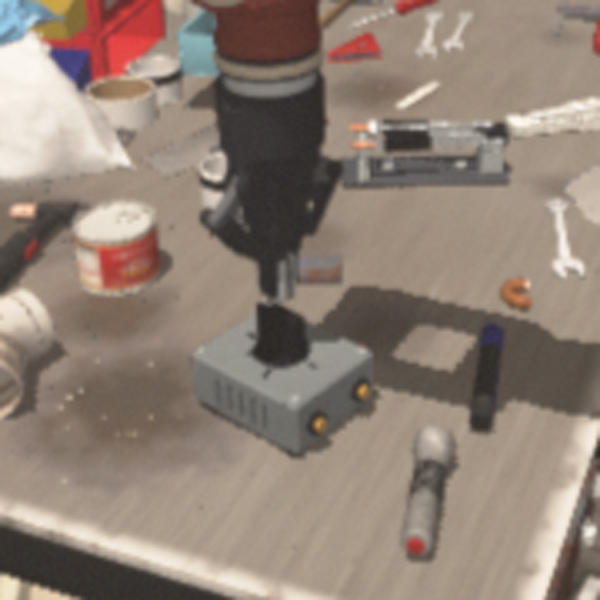

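```bash
python3 -c "
from h import *
for n in('side','scene'):
  d=grab(n);P=cloud(d);C=d['img'].astype(int)
  m=(abs(P[...,0]-.474)<.07)&(abs(P[...,1]-.0216)<.07)&(P[...,2]>.055)&(P[...,2]<.2)
  Q=P[m]
  for z in np.arange(.055,.2,.006):
    q=Q[(Q[:,2]>=z)&(Q[:,2]<z+.006)]
    if len(q): print(n,z.round(3),len(q),q.min(0).round(3),q.max(0).round(3))
"
```

```text
side 0.055 30 [0.454 0.019 0.055] [0.498 0.033 0.061]
side 0.061 29 [0.455 0.021 0.061] [0.496 0.033 0.067]
side 0.067 34 [0.455 0.022 0.067] [0.496 0.034 0.073]
side 0.073 27 [0.455 0.02  0.073] [0.495 0.033 0.079]
side 0.079 31 [0.455 0.021 0.079] [0.496 0.034 0.085]
side 0.085 50 [0.456 0.016 0.085] [0.495 0.034 0.09 ]
side 0.097 7 [0.466 0.024 0.099] [0.484 0.032 0.103]
side 0.103 14 [0.463 0.02  0.104] [0.483 0.038 0.109]
side 0.109 27 [0.464 0.01  0.109] [0.485 0.039 0.115]
side 0.115 26 [0.464 0.009 0.115] [0.485 0.038 0.121]
side 0.121 27 [0.463 0.011 0.121] [0.484 0.039 0.127]
side 0.127 20 [0.463 0.021 0.128] [0.484 0.039 0.133]
side 0.133 18 [0.465 0.017 0.133] [0.478 0.038 0.139]
side 0.139 25 [ 0.457 -0.001  0.139] [0.487 0.052 0.145]
side 0.145 47 [ 0.455 -0.002  0.145] [0.494 0.057 0.151]
side 0.151 60 [ 0.454 -0.008  0.151] [0.495 0.061 0.157]
side 0.157 52 [ 0.452 -0.018  0.157] [0.501 0.068 0.163]
side 0.163 69 [ 0.451 -0.019  0.163] [0.502 0.072 0.169]
side 0.169 77 [ 0.449 -0.023  0.169] [0.5   0.075 0.175]
side 0.175 70 [ 0.448 -0.026  0.175] [0.502 0.08  0.181]

[... 875 characters left out ...]
.025 0.133]
scene 0.133 6 [0.467 0.006 0.134] [0.479 0.018 0.138]
scene 0.139 4 [ 0.458 -0.006  0.14 ] [0.477 0.034 0.145]
scene 0.145 13 [ 0.457 -0.014  0.146] [0.477 0.048 0.151]
scene 0.151 15 [ 0.455 -0.017  0.151] [0.475 0.042 0.157]
scene 0.157 9 [ 0.454 -0.024  0.159] [0.471 0.013 0.163]
scene 0.163 17 [ 0.45  -0.028  0.164] [0.48  0.067 0.169]
scene 0.169 16 [ 0.451 -0.034  0.169] [0.47  0.028 0.175]
scene 0.175 18 [ 0.45  -0.035  0.175] [0.486 0.032 0.181]
scene 0.181 24 [ 0.445 -0.04   0.181] [0.486 0.046 0.187]
scene 0.187 32 [ 0.448 -0.045  0.188] [0.49  0.079 0.193]
scene 0.193 19 [ 0.451 -0.031  0.193] [0.489 0.04  0.198]
scene 0.199 6 [ 0.457 -0.027  0.199] [0.472 0.007 0.2  ]
```

```bash
python3 -c "
from h import *
import pickle
D=pickle.load(open('d0.pkl','rb'))
for n in('scene','side'):
  P=cloud(D[n]);m=(abs(P[...,0]-.274)<.07)&(abs(P[...,1]+.561)<.07)&(P[...,2]>.1)
  Q=P[m];print(n,np.sort(Q[:,2])[:12].round(3))
d=grab('wrist');print(d['position'],d['attitude'][:,2]);print(D['wrist']['position'],D['wrist']['attitude'][:,2])
W=fish(d);m=(W[...,2]<.052)&(W[...,2]>-.05);h=np.histogram(W[m][:,2],np.arange(-.05,.055,.005));print(h[0])
print(r.grasp_offset, [a for a in dir(r) if a[0]!='_'])
"
```

```text
scene [0.243 0.244 0.244 0.245 0.245 0.246 0.246 0.247 0.247 0.247 0.247 0.247]
side [0.362 0.365 0.369 0.372 0.374 0.398 0.401 0.403 0.466 0.469 0.47  0.471]
[0.40244245 0.04540359 0.24272918] [-0.2795012   0.09203403  0.95572424]
[ 0.34147045 -0.52754636  0.37415882] [0.26695897 0.12825319 0.95513561]
[   356    125    108    104     94    108    126     83     83   2512
 101889   2023   1330   2297   1329   1415   1085    324    249   1049]
0.0187 ['IKError', 'get_image', 'grasp_offset', 'job_done', 'state']
```

The cameras put the shut fingertips at z≈0.097, while the reported TCP is 0.062. So the real fingertips sit about 35 mm behind the reported TCP, and the sideways position agrees. I'll allow for this: true tip z = reported + 0.035.

```bash
python3 -m crank '[[1,0,0,0,0],[1,0,0,0,0],[1,0,0,0,0],[1,0,0,0,0],[1,0,0,0,0]]' 30
python3 -m crank '[[1,0,0,0.36,0],[1,0,0,0.36,0],[1,0,0,0,0],[0.0,0,0,0,0],[0.0,0,0,0,0]]' 30
python3 -m crank '[[0,0,0,0,0],[0.0,0,0,0,0],[0.0,0,0,0,0],[0.0,0,0,0,0],[0.0,0,0,0,0]]' 30
python3 -c "
from h import *
pose()"
```

```text
clock: 5.45
eef_pos: [0.4748, 0.0215, 0.0618]
tool_rot: [[-0.951, 0.31, 0.0], [0.31, 0.951, 0.0], [-0.0, 0.0, -1.0]]
wrist_force: [0.3, -0.5, 0.3]
finger_gap: 0.0723
gripper_force: 0.0
clock: 5.95
eef_pos: [0.4757, 0.0214, 0.0269]
tool_rot: [[-0.951, 0.31, 0.002], [0.31, 0.951, -0.0], [-0.002, 0.0, -1.0]]
wrist_force: [0.7, -0.1, 0.1]
finger_gap: 0.0594
gripper_force: 0.0
clock: 6.45
eef_pos: [0.475, 0.0212, 0.0264]
tool_rot: [[-0.951, 0.31, 0.0], [0.31, 0.951, -0.001], [-0.0, -0.001, -1.0]]
wrist_force: [-2.8, -2.0, 5.2]
finger_gap: 0.0115
gripper_force: 32.8
t 6.45 tcp [0.475  0.0212 0.0264] yaw 161.97 gap 0.0115 gf 32.8 F [-2.8 -2.   5.2] M [-0.3   0.38 -0.01]
```

```bash
for i in 1 2; do python3 -m crank '[[0,0,0,0,0.037],[0,0,0,0,0.037],[0,0,0,0,0.037],[0,0,0,0,0.037],[0,0,0,0,0.037]]' 40|grep -v rot; done
python3 -c "
from h import *
pose()"
python3 -m crank '[[0,0,0,0,0.006],[0,0,0,0,0.006],[0,0,0,0,0.006],[0,0,0,0,0.006],[0,0,0,0,0]]' 40|grep -v rot
python3 -c "
from h import *
pose()"
```

```text
clock: 6.95
eef_pos: [0.4751, 0.0212, 0.0265]
wrist_force: [-2.6, -2.0, 4.7]
finger_gap: 0.0109
gripper_force: 41.0
clock: 7.45
eef_pos: [0.4751, 0.0211, 0.0265]
wrist_force: [-1.7, -1.5, 4.1]
finger_gap: 0.0114
gripper_force: 41.0
t 7.45 tcp [0.4751 0.0211 0.0265] yaw 95.1 gap 0.0114 gf 41.0 F [-1.7 -1.5  4.1] M [-0.35  0.37  0.09]
clock: 7.95
eef_pos: [0.4751, 0.0211, 0.0264]
wrist_force: [-2.7, -2.2, 4.9]
finger_gap: 0.0112
gripper_force: 44.3
t 7.95 tcp [0.4751 0.0211 0.0264] yaw 91.24 gap 0.0112 gf 44.3 F [-2.7 -2.2  4.9] M [-0.33  0.34  0.74]
```

The moment jumped from 0.09 to 0.74 N m, so the knob is on its stop. Now I'll let it go.

```bash
for i in 1 2; do python3 -m crank '[[1,0,0,0,0],[1,0,0,0,0],[1,0,0,0,0],[1,0,0,0,0],[1,0,0,0,0]]' 20|grep gap; done
python3 -m crank '[[1,0,0,-0.7,0],[1,0,0,-0.7,0],[1,0,0,-0.7,0],[1,0,0,-0.7,0],[1,0,0,-0.4,0]]' 20
python3 - <<'E'
from h import *
d=grab('wrist');P=fish(d).reshape(-1,3)
n=(abs(P[:,0]-.475)<.1)&(abs(P[:,1]-.02)<.09)
print(cv2.minAreaRect((P[n&(P[:,2]>.08)&(P[:,2]<.092)][:,:2]*1000).astype(np.float32)))
s=pose()
th=np.radians(22);go(s,np.array([.516-.012*np.cos(th),-.395-.012*np.sin(th),s['eef_pos'][2]]))
E
```

```text
finger_gap: 0.0821
finger_gap: 0.0856
clock: 9.45
eef_pos: [0.4761, 0.0214, 0.1895]
tool_rot: [[-0.018, 1.0, 0.005], [1.0, 0.018, -0.0], [-0.001, 0.005, -1.0]]
wrist_force: [0.5, 0.1, 0.0]
finger_gap: 0.0859
gripper_force: 0.0
((474.11444091796875, 21.68315887451172), (12.516338348388672, 41.60528564453125), 72.5955810546875)
t 9.5 tcp [0.4777 0.0213 0.1924] yaw 91.04 gap 0.0854 gf 0.0 F [1.4 0.1 2.2] M [-0.02 -0.    0.04]
units [-8.424  0.39   0.014]
```

```bash
for i in 1 2; do python3 -m crank '[[1,-0.84,0.04,0,0],[1,-0.84,0.04,0,0],[1,-0.84,0.04,0,0],[1,-0.84,0.04,0,0],[1,-0.84,0.04,0,0]]' 20|grep pos; done
for i in 1 2; do python3 -m crank '[[1,0,0,0,0.038],[1,0,0,0,0.038],[1,0,0,0,0.038],[1,0,0,0,0.038],[1,0,0,0,0.038]]' 20|grep pos; done
cat > tw.py <<'E'
from h import *
s=pose();d=grab('wrist','w2.png');P=fish(d);C=d['img'].astype(int)
np.save('P2.npy',P)
o=np.array([.516,-.395])
n=(np.hypot(P[...,0]-o[0],P[...,1]-o[1])<.12)
def rect(m,t): Q=P[m];q=cv2.minAreaRect((Q[:,:2]*1000).astype(np.float32));print(t,m.sum(),np.round(q[0],1),np.round(q[1],1),round(q[2],1),Q[:,2].mean().round(4))
rect(n&(P[...,2]>.004)&(P[...,2]<.012),'base')
rect(n&(P[...,2]>.048)&(P[...,2]<.065),'tw')
rect(n&(P[...,2]>.03)&(P[...,2]<.06)&(C[...,0]>C[...,2]+50),'tips')
E
python3 tw.py
```

```text
eef_pos: [0.4882, -0.1898, 0.1849]
eef_pos: [0.502, -0.3995, 0.1845]
eef_pos: [0.5021, -0.3978, 0.1845]
eef_pos: [0.5021, -0.3977, 0.1845]
t 11.5 tcp [ 0.5021 -0.3977  0.1845] yaw 22.35 gap 0.0854 gf 0.0 F [ 0.1 -0.5 -0. ] M [-0.   -0.    0.01]
base 4340 [ 515.5 -402.9] [199.1 141.4] 43.7 0.0093
tw 2440 [ 500.  -403.2] [166.8  52.7] 24.9 0.0563
tips 167 [ 565.4 -372.8] [23.5 52.9] 23.6 0.0494
```

View pics/w2.png

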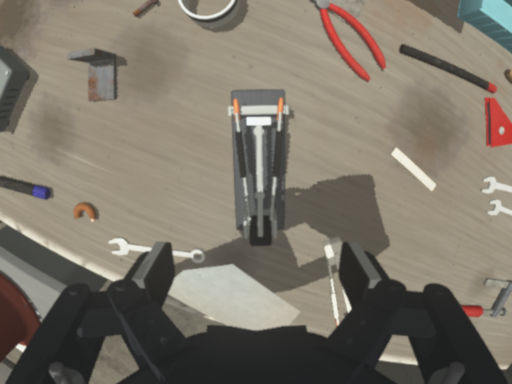

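Wrist view: copper tips at (236,102) and (281,103), gauge bar at (259,121), rear block at (261,230), and the coupon at (97,75) with its upright plate on the far edge.

```bash
python3 - <<'E'
from h import *
P=np.load('P2.npy');C=cv2.imread('pics/w2.png')[:,:,::-1].astype(int)
v,u=np.mgrid[:384,:512]
b=(C.min(-1)>215)&(abs(u-259)<20)&(abs(v-121)<8)&(P[...,2]>.04);g=np.nanmean(P[b],0);print('gauge',b.sum(),g.round(4),cv2.minAreaRect((P[b][:,:2]*1000).astype(np.float32)))
k=(abs(u-261)<15)&(v>205)&(v<248)&(P[...,2]>.047);K=np.median(P[k],0);print('rear',k.sum(),K.round(4),cv2.minAreaRect((P[k][:,:2]*1000).astype(np.float32)))
a=np.arctan2(*(g-K)[1::-1]);print('yaw',np.degrees(a),'origin',g[:2]-.035*np.array([np.cos(a),np.sin(a)]))
c=(abs(P[...,0]-.55)<.07)&(abs(P[...,1]+.155)<.06)
for z0,z1,t in((.053,.063,'top'),(.004,.012,'foot'),(.02,.05,'side')):
    m=c&(P[...,2]>z0)&(P[...,2]<z1);print(t,m.sum(),cv2.minAreaRect((P[m][:,:2]*1000).astype(np.float32)),P[m].mean(0).round(4))
s=r.state()
E
```

```text
gauge 161 [ 0.5535 -0.3777  0.0593] ((553.2232055664062, -378.2345886230469), (7.36077880859375, 23.608787536621094), 22.517427444458008)
rear 806 [ 0.444  -0.4265  0.0563] ((446.4080505371094, -425.34039306640625), (50.75408935546875, 33.263275146484375), 23.139179229736328)
yaw 24.03189295515018 origin [ 0.52155261 -0.39190754]
top 224 ((559.3864135742188, -156.96408081054688), (8.731195449829102, 40.23196029663086), 21.470561981201172) [ 0.5596 -0.1586  0.0588]
foot 1037 ((534.807373046875, -165.78746032714844), (59.460140228271484, 41.37456130981445), 21.72854232788086) [ 0.5312 -0.1693  0.0092]
side 193 ((556.4692993164062, -159.19741821289062), (7.855853080749512, 40.55921936035156), 32.38127899169922) [ 0.5599 -0.1645  0.0353]
```

```bash
python3 -m crank '[[1,0.2,0.058,0,-0.0064],[1,0,0,0.77,0],[1,0,0,0.77,0],[1,0,0,0.77,0],[1,0,0,0,0]]' 20
python3 -m crank '[[0.75,0,0,0.5,0],[0.75,0,0,0.5,0],[0.75,0,0,0.5,0],[0.75,0,0,0.1,0],[0.75,0,0,0,0]]' 20
python3 -m crank '[[0.65,0,0,0,0],[0.65,0,0,0,0],[0.65,0,0,0,0],[0.65,0,0,0,0],[0.65,0,0,0,0]]' 20|grep -v rot
```

```text
clock: 12.05
eef_pos: [0.5093, -0.3928, 0.0624]
tool_rot: [[0.914, 0.406, -0.009], [0.406, -0.914, 0.01], [-0.005, -0.013, -1.0]]
wrist_force: [1.0, 1.1, -1.1]
finger_gap: 0.085
gripper_force: 0.0
clock: 12.55
eef_pos: [0.5131, -0.3969, -0.0092]
tool_rot: [[0.915, 0.404, -0.0], [0.404, -0.915, 0.0], [-0.0, -0.0, -1.0]]
wrist_force: [-1.0, 0.3, 0.1]
finger_gap: 0.0644
gripper_force: 0.0
clock: 13.05
eef_pos: [0.5129, -0.397, -0.0092]
wrist_force: [0.2, -0.4, 0.1]
finger_gap: 0.0559
gripper_force: 0.0
```

```bash
python3 -m crank '[[0.55,0,0,0,0],[0.52,0,0,0,0],[0.48,0,0,0,0],[0.45,0,0,0,0],[0.45,0,0,0,0]]' 20|grep -v rot
python3 -m crank '[[0.43,0,0,0,0],[0.41,0,0,0,0],[0.4,0,0,0,0],[0.38,0,0,0,0],[0.38,0,0,0,0]]' 20|grep -v rot
cat > jw.py <<'E'
from h import *
import sys
s=pose();d=grab('wrist',sys.argv[1]);P=fish(d)
a=cv2.resize(d['img'][40:200,160:360],(800,640),interpolation=cv2.INTER_CUBIC)[:600];cv2.imwrite('pics/c_'+sys.argv[1],a[:,:,::-1])
np.save('P3.npy',P)
E
python3 jw.py j1.png
```

```text
clock: 13.55
eef_pos: [0.5135, -0.3971, -0.0087]
wrist_force: [-0.2, 1.4, 5.2]
finger_gap: 0.0386
gripper_force: 4.5
clock: 14.05
eef_pos: [0.5139, -0.3974, -0.0081]
wrist_force: [-0.4, 2.3, 7.8]
finger_gap: 0.0326
gripper_force: 6.8
t 14.05 tcp [ 0.5139 -0.3974 -0.0081] yaw 23.78 gap 0.0326 gf 6.8 F [-0.4  2.3  7.8] M [ 0.41  0.01 -0.08]
```

View pics/c_j1.png

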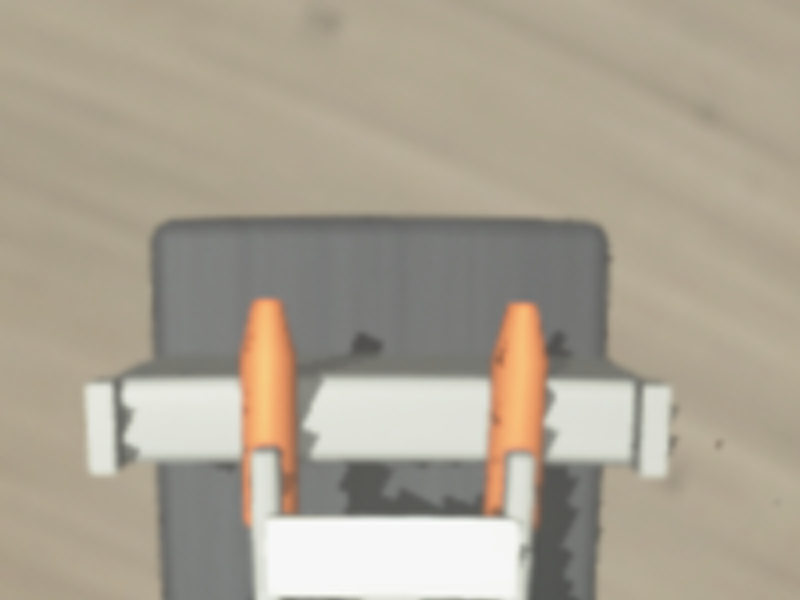

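Wrist crop: the gauge bar ends are at x=265 and 522, and the outer jaw faces at about 250 and 533. The jaws are still about 1.2 mm too wide per side. I'll squeeze a little more and lift straight up slowly.

```bash
python3 -m crank '[[0.37,0,0,0,0],[0.365,0,0,0,0],[0.36,0,0,0,0],[0.36,0,0,-0.02,0],[0.36,0,0,-0.03,0]]' 20|grep -v rot
for i in 1 2; do python3 -m crank '[[0.36,0,0,-0.12,0],[0.36,0,0,-0.12,0],[0.36,0,0,-0.12,0],[0.36,0,0,-0.12,0],[0.36,0,0,-0.12,0]]' 20|grep -v rot; done
python3 -m crank '[[0.36,0,0,0,0],[0.36,0,0,0,0],[0.36,0,0,0,0],[0.36,0,0,0,0],[0.36,0,0,0,0]]' 20|grep -v rot
python3 jw.py j2.png
python3 - <<'E'
from h import *
P=np.load('P3.npy');C=cv2.imread('pics/j2.png')[:,:,::-1].astype(int);s=r.state()
v,u=np.mgrid[:384,:512]
m=(abs(u-259)<60)&(v<200)&(P[...,2]>.07)&(P[...,2]<.15)&(C[...,0]>C[...,2]+50)
print(m.sum(),P[m].mean(0).round(4),cv2.minAreaRect((P[m][:,:2]*1000).astype(np.float32)))
b=(C.min(-1)>200)&(abs(u-259)<40)&(v<200)&(P[...,2]>.09)&(P[...,2]<.14)
Q=P[b];print(b.sum(),cv2.minAreaRect((Q[:,:2]*1000).astype(np.float32)),Q.mean(0))
print('gauge rows',v[b].min(),v[b].max(),'tips',v[m].min(),v[m].max(),u[m].min(),u[m].max())
E
```

```text
clock: 14.6
eef_pos: [0.5124, -0.3967, -0.0076]
wrist_force: [0.4, 0.0, -1.5]
finger_gap: 0.0309
gripper_force: 7.8
clock: 15.1
eef_pos: [0.5128, -0.397, 0.0235]
wrist_force: [-0.3, -0.3, -0.0]
finger_gap: 0.0308
gripper_force: 7.8
clock: 15.6
eef_pos: [0.5128, -0.3969, 0.0533]
wrist_force: [0.3, -0.5, -1.4]
finger_gap: 0.0304
gripper_force: 7.8
clock: 16.1
eef_pos: [0.5126, -0.3967, 0.0524]
wrist_force: [-0.8, 0.4, -0.6]
finger_gap: 0.0309
gripper_force: 7.8
t 16.1 tcp [ 0.5126 -0.3967  0.0524] yaw 23.79 gap 0.0309 gf 7.8 F [-0.8  0.4 -0.6] M [0.01 0.   0.01]
1095 [ 0.5668 -0.3722  0.1097] ((565.2119140625, -373.1769104003906), (23.550052642822266, 29.695280075073242), 22.8580265045166)
1514 ((552.8724365234375, -378.23443603515625), (19.17441749572754, 25.59896469116211), 22.88145637512207) [ 0.55296765 -0.37848832  0.11893111]
gauge rows 154 199 tips 115 170 223 292
```

View pics/c_j2.png

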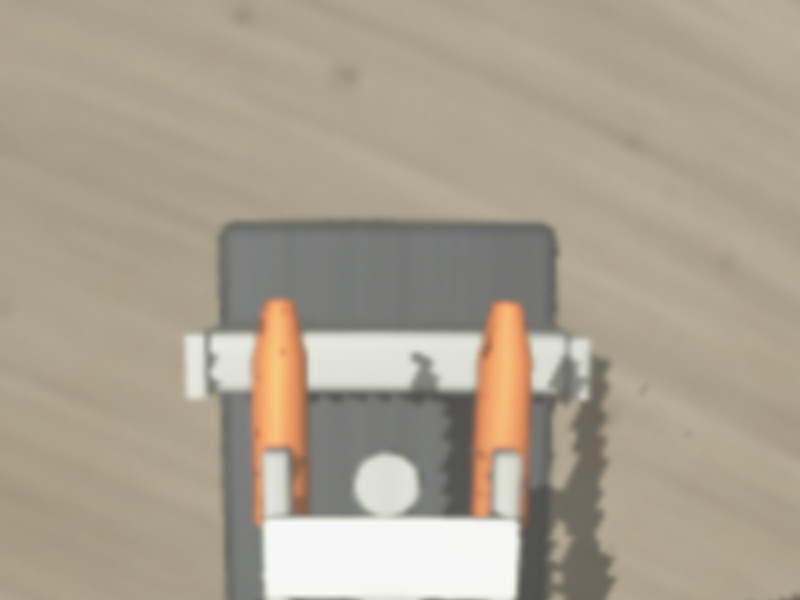

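```bash
cat > meas.py <<'E'
from h import *
import sys
P=np.load('P3.npy');C=cv2.imread('pics/'+sys.argv[1])[:,:,::-1].astype(int)
R=r.state()['tool_rot'];o=r.state()['eef_pos']
a=np.radians(23.3) if len(sys.argv)<3 else np.radians(float(sys.argv[2]));B=np.array([[np.cos(a),np.sin(a)],[-np.sin(a),np.cos(a)]])
v,u=np.mgrid[:384,:512]
q=(abs(u-259)<50)&(v<210)&(abs(P[...,2]-o[2]-.056)<.03)
L=(P[...,:2]-o[:2])@B.T
cop=C[...,0]>C[...,2]+50; wh=C.min(-1)>130
print('x,y from TCP along tweezers; gauge at x~%.3f'%(.045))
for x in np.arange(.038,.072,.002):
    m=q&(L[...,0]>=x)&(L[...,0]<x+.002)
    for t,k in(('white',m&wh),('copper',m&cop)):
        if k.sum()>6:
            y=L[k][:,1];zz=P[k][:,2];print(round(x,3),t,k.sum(),'y',(np.percentile(y,[1,99])*1000).round(1),'inner',(y[y<0].max()*1000).round(1) if (y<0).any() else '',(y[y>0].min()*1000).round(1) if (y>0).any() else '','z',np.percentile(zz,[5,50,95]).round(4))
E
python3 meas.py j2.png
```

```text
x,y from TCP along tweezers; gauge at x~0.045
0.038 white 113 y [-12.2  13.7] inner -0.0 0.0 z [0.1139 0.1192 0.1202]
0.04 white 232 y [-12.6  13.7] inner -0.4 0.0 z [0.1179 0.1195 0.1203]
0.042 white 303 y [-11.5  13.6] inner -0.3 0.0 z [0.1185 0.1196 0.1206]
0.044 white 323 y [-11.8  13.4] inner -0.3 0.1 z [0.1186 0.1196 0.1205]
0.046 white 321 y [-11.8  14.3] inner -0.3 0.1 z [0.1182 0.1195 0.1205]
0.046 copper 27 y [-13.4  15.1] inner -8.2 10.2 z [0.1073 0.109  0.1102]
0.048 white 230 y [-12.3  14.2] inner -0.3 0.1 z [0.1136 0.1185 0.1203]
0.048 copper 44 y [-9.8 15.4] inner -8.6 9.8 z [0.1083 0.1095 0.1106]
0.05 white 70 y [-13.2  14.1] inner -9.7 11.1 z [0.1129 0.1143 0.1152]
0.05 copper 52 y [-13.6  15.7] inner -8.5 9.8 z [0.1076 0.1095 0.1134]
0.052 white 70 y [-13.2  14.1] inner -9.7 11.5 z [0.1129 0.1142 0.1153]
0.052 copper 58 y [-13.7  15.6] inner -8.5 9.8 z [0.1074 0.1092 0.1136]
0.054 white 22 y [-12.2  13.9] inner -10.0 11.5 z [0.1134 0.1142 0.1147]
0.054 copper 125 y [-13.5  15.5] inner -8.4 9.8 z [0.1083 0.1101 0.1124]
0.056 copper 132 y [-13.8  15.3] inner -7.9 9.8 z [0.1083 0.1099 0.1113]
0.058 copper 128 y [-14.   15.3] inner -8.3 9.8 z [0.1085 0.11   0.1112]
0.06 copper 130 y [-13.8  15.3] inner -8.2 9.8 z [0.1087 0.1099 0.1114]
0.062 copper 125 y [-13.7  15.3] inner -8.2 10.1 z [0.1085 0.11   0.1113]
0.064 white 13 y [-13.7  15.4] inner -8.2 10.2 z [0.107  0.1083 0.1098]
0.064 copper 118 y [-13.3  15. ] inner -8.6 10.2 z [0.1083 0.1097 0.111 ]
0.066 copper 97 y [-13.2  14.4] inner -9.0 10.5 z [0.108  0.1091 0.1102]
0.068 copper 58 y [-12.7  14.1] inner -9.5 11.0 z [0.1075 0.1088 0.1096]
```

The measured tip gap is about 18 mm, so it needs slightly more squeeze. I'll carry the tweezers over and squeeze on the way.

```bash
python3 -m crank '[[0.355,0.02,-0.06,0,0],[0.35,0.05,-0.14,0,0],[0.345,0.071,-0.2,0,0],[0.345,0.071,-0.2,0,0],[0.345,0.071,-0.2,0,0]]' 20|grep -v rot
for i in 1 2 3; do python3 -m crank '[[0.345,0.071,-0.2,0,0],[0.345,0.071,-0.2,0,0],[0.345,0.071,-0.2,0,0],[0.345,0.071,-0.2,0,0],[0.345,0.071,-0.2,0,0]]' 20|grep -v rot; done
python3 -m crank '[[0.345,0.05,-0.14,0,0],[0.345,0.02,-0.06,0,0],[0.345,0,0,0,0],[0.345,0,0,0,0],[0.345,0,0,0,0]]' 20
python3 jw.py j3.png; python3 meas.py j3.png|awk '{if($1>0.041&&$1<0.072)print}'
python3 - <<'E'
from h import *
P=np.load('P3.npy');C=cv2.imread('pics/j3.png')[:,:,::-1].astype(int)
c=(abs(P[...,0]-.55)<.07)&(abs(P[...,1]+.155)<.07)
for z0,z1,t in((.053,.063,'top'),(.004,.012,'foot')):
    m=c&(P[...,2]>z0)&(P[...,2]<z1)
    if m.sum()>9: print(t,m.sum(),cv2.minAreaRect((P[m][:,:2]*1000).astype(np.float32)),P[m].mean(0).round(4))
m=(P[...,2]>.09)&(P[...,2]<.13)&(C[...,0]>C[...,2]+50);print('tips',m.sum(),cv2.minAreaRect((P[m][:,:2]*1000).astype(np.float32)),P[m].mean(0))
E
```

```text
clock: 16.65
eef_pos: [0.5094, -0.3533, 0.0528]
wrist_force: [-1.3, 0.0, -0.8]
finger_gap: 0.0298
gripper_force: 8.5
clock: 17.15
eef_pos: [0.5056, -0.3007, 0.0528]
wrist_force: [0.3, -0.4, -1.0]
finger_gap: 0.0297
gripper_force: 8.5
clock: 17.65
eef_pos: [0.5016, -0.2479, 0.0528]
wrist_force: [0.4, -0.2, -0.8]
finger_gap: 0.0298
gripper_force: 8.5
clock: 18.15
eef_pos: [0.4977, -0.1949, 0.0528]
wrist_force: [-0.0, -0.4, -1.2]
finger_gap: 0.0292
gripper_force: 8.5
clock: 18.65
eef_pos: [0.4971, -0.1856, 0.0529]
tool_rot: [[0.915, 0.403, 0.0], [0.403, -0.915, -0.0], [0.0, 0.0, -1.0]]
wrist_force: [0.4, 0.1, -1.0]
finger_gap: 0.0296
gripper_force: 8.5
t 18.65 tcp [ 0.4971 -0.1856  0.0529] yaw 23.77 gap 0.0296 gf 8.5 F [ 0.4  0.1 -1. ] M [-0.02  0.04 -0.02]
0.042 white 305 y [-11.6  12.8] inner -0.3 0.0 z [0.1191 0.1199 0.121 ]
0.044 white 298 y [-11.9  12.8] inner -0.3 0.0 z [0.119  0.12   0.1209]
0.046 white 325 y [-11.8  12.7] inner -0.3 0.1 z [0.1187 0.12   0.1211]
0.046 copper 28 y [-8.6 14.2] inner -7.3 8.6 z [0.1075 0.1093 0.111 ]
0.048 white 232 y [-11.5  13.6] inner -0.3 0.1 z 
[... 822 characters left out ...]
9 y [-13.   14.5] inner -7.4 8.5 z [0.1082 0.1104 0.1117]
0.064 copper 124 y [-12.5  14.1] inner -7.3 8.9 z [0.1083 0.1101 0.1113]
0.066 copper 100 y [-12.   13.6] inner -7.8 9.3 z [0.1082 0.1095 0.1109]
0.068 copper 57 y [-11.6  13.1] inner -8.6 9.7 z [0.1077 0.1091 0.1104]
top 852 ((559.4619140625, -155.86849975585938), (8.051721572875977, 39.92396545410156), 21.912954330444336) [ 0.5595 -0.1554  0.0595]
foot 1770 ((555.5415649414062, -168.77133178710938), (42.443214416503906, 83.86125183105469), 86.56544494628906) [ 0.5365 -0.1687  0.0094]
tips 1122 ((549.7271728515625, -162.09307861328125), (23.31669807434082, 27.677410125732422), 22.795921325683594) [ 0.55132283 -0.16106502  0.11003856]
```

View pics/c_j3.png

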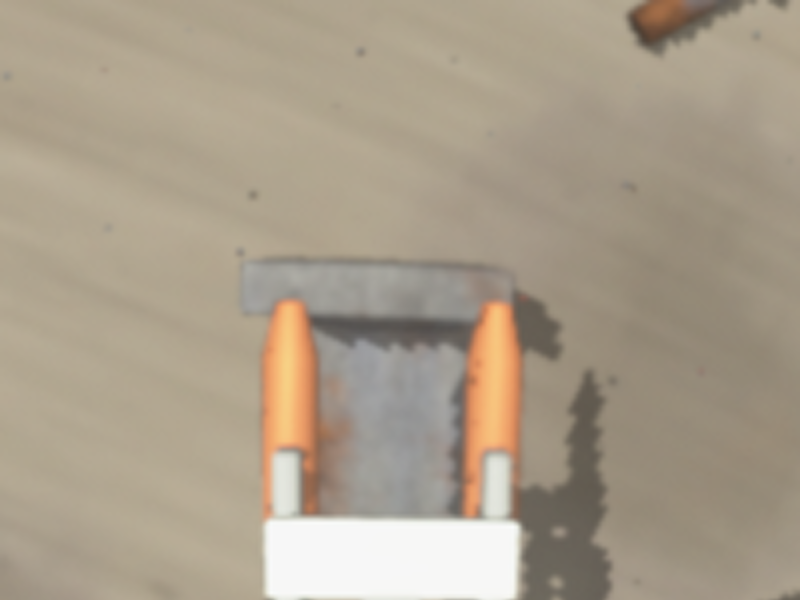

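The tip gap measures about 16 mm, the jaws are flush with the gauge ends (265/520) and the tweezers are level. The tips are about 2 mm off the plate's middle, so I'll nudge them, settle and hand in.

```bash
python3 -m crank '[[0.344,0.01,-0.02,-0.01,0],[0.344,0.01,-0.02,-0.01,0],[0.344,0,0,0,0],[0.344,0,0,0,0],[0.344,0,0,0,0]]' 20|grep -v rot
python3 -m crank '[[0.344,0,0,0,0],[0.344,0,0,0,0],[0.344,0,0,0,0],[0.344,0,0,0,0],[0.344,0,0,0,0]]' 20|grep -v rot
python3 -c "
from h import *
s=pose();t=s['eef_pos'][:2]+.068*np.array([.9184,.3955])+.0006*np.array([-.3955,.9184]);print(t)
print(r.job_done())"
```

```text
clock: 19.2
eef_pos: [0.4971, -0.183, 0.0538]
wrist_force: [-0.3, -0.8, -0.5]
finger_gap: 0.0293
gripper_force: 8.5
clock: 19.7
eef_pos: [0.4971, -0.183, 0.0538]
wrist_force: [0.3, 0.4, -1.3]
finger_gap: 0.0296
gripper_force: 8.5
t 19.7 tcp [ 0.4971 -0.183   0.0538] yaw 23.79 gap 0.0296 gf 8.5 F [ 0.3  0.4 -1.3] M [-0.01 -0.01 -0.02]
[ 0.55927208 -0.15556189]
the job is handed in; nothing more can be done
None
```

I turned the knob to its stop and let it spring back, then handed the job in at 19.7 s with the tweezers held level, tips centred about 5 cm above the plate's top edge and squeezed to a measured gap of about 16 mm.

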